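# Close up the calibration-weight case

## Task

Close up the blue weight case by pushing only: first fold the upright aluminium flap all the way down over the brass weights, then swing the blue cover fully shut over it. Push with the fingertips on the outer faces of flap and cover, never on their grey felt linings; do not pinch, lift or carry anything, and leave the weights in their pockets and the other things on the table where they are.

Things in the scene. Friction and masses are not known exactly. Their poses are not given: they have to be found in the camera images.
- case: Blue sheet-metal case, open at the top, fixed to the table. Outside 160 mm along its own x, 130 mm along its own y, walls 5 mm thick, rim 70 mm above the table. Origin: centre of its underside, on the table; z up. Both hinge lines run along its x; the cover's is on its +y side, the flap's on its -y side. It is turned up to 0.25 rad either way about z.
- flap (a joint): Hinge angle of the aluminium flap: 0 = folded down level over the weights (its stop), 1.57 = upright; starts 1.3 to 1.5 and goes no further than 1.6. Friction hinge: stays where it is left, about 1 N at 60 mm from the hinge moves it.
- flap_hinge (a point): The flap's inner face (the one that comes down on the weights) carries a grey felt pad, 2 mm thick. This point: middle of the flap's hinge line: in the case's frame x 0, y -54 mm, z 62 mm. The hinge line runs along the case's x. The outer face lies 4 mm outside the plane through this line.
- flap_edge (a point): The flap is a plate 130 mm along the case's x, 88 mm from hinge to free edge, 4 mm thick; its outer face is bare aluminium, looks to the case's -y when upright and up when folded. This point: middle of the flap's free edge, on its outer face, 88 mm from the hinge line (at flap = 0: y +34, z 66 mm in the case's frame, 4 mm below the rim).
- cover (a joint): Hinge angle of the blue cover: 0 = shut on the rim (its stop), 1.57 = upright, starts 1.75 to 2.0 (leaning back beyond upright, away from the case, to the case's +y); goes no further than 2.1. Friction hinge: stays where it is left, about 3 to 4 N at 105 mm from the hinge moves it.
- cover_hinge (a point): The cover's inner face carries a grey felt lining, flush inside its rim. This point: middle of the cover's hinge line: in the case's frame x 0, y +65 mm, z 70 mm. The hinge line runs along the case's x. The outer face lies 10 mm outside the plane through this line.
- cover_edge (a point): The cover is 160 mm along the case's x, 130 mm from hinge to free edge, 10 mm thick; its outer face is plain blue, looks to the case's +y when upright and up when shut. This point: middle of the cover's free edge, on its outer face, 130 mm from the hinge line (at cover = 0: y -65 mm, z 80 mm in the case's frame).
- weight_big: Brass calibration weight with a knob, 28 mm across, 46 mm high, standing loose in a pocket of the case's black insert, its top 58 mm above the table. Origin: centre of its underside. To be left alone.
- weight_mid: Brass calibration weight, 22 mm across, 37 mm high, loose in the middle pocket, top 58 mm above the table. Origin: centre of its underside. To be left alone.
- weight_end: Brass calibration weight, 22 mm across, 37 mm high, loose in the pocket towards the case's +x, top 58 mm above the table. Origin: centre of its underside. To be left alone.
- tape: Bystander: roll of black tape, 66 mm across, 19 mm high, loose on the table right of the case. Origin: centre of its underside.
- carton: Bystander: small white and blue carton, 50 x 68 x 34 mm, loose on the table right of the case. Origin: centre of its underside.
- weight_half: Bystander: brass weight, 38 mm across, 62 mm high, loose on the table left of the case. Origin: centre of its underside.

How it is judged (in metres and radians):
On the way, in this order (a step that is already met when the one before it is completed fails the run):
1. the flap is folded down over the weights while the cover still stands open (value of joint flap below 0.08 rad and value of joint cover above 1 rad), for 0.2 s.
2. the cover is shut over the folded flap (value of joint cover below 0.05 rad and value of joint flap below 0.08 rad), for 0.2 s.
At the end, for the whole second after the job is handed in: The flap is down (within 0.08 rad of its stop) and the cover is shut over it (within 0.05 rad of its stop) and at rest; the three weights stand upright, seated in their pockets (within 6 mm in height) (all of step 2 and velocity of joint cover below 0.05 rad/s and z of weight_big in the frame of case below 0.018 m and angle between each of weight_big, weight_mid, weight_end's own z axis and vertical below 0.15 rad and z of each of weight_mid, weight_end in the frame of case below 0.027 m); the robot touches nothing.
It fails at once if the cover is swung down (below 0.75 rad) onto a flap that is not folded (above 0.3 rad) (value of joint cover below 0.75 rad and value of joint flap above 0.3 rad).
It fails at once if a finger presses on the cover's felt lining (pinching it, or pushing from inside) (contact force between the fingers and cover_c5 above 1 N).
It fails at once if a finger presses on the flap's felt pad (pinching it, or pushing from inside) (contact force between the fingers and flap_c1 above 1 N).
It fails at once if a weight is lifted out of its pocket (raised by 12 mm) (z of weight_big in the frame of case above 0.024 m or z of any of weight_mid, weight_end in the frame of case above 0.033 m).
It fails at once if another loose thing on the table is moved by more than 25 mm (distance of any of tape, carton, weight_half from where it was at the start of the episode above 0.025 m).
It also fails if it takes over 54 s, if anything falls off the work surface, if the arm or the gripper's body presses on something with over 40 N, if the wrist force passes 120 N, or if a joint passes its speed limit or range.

## Robot

A 6-joint arm with a two-finger parallel gripper is mounted at the origin on a cart in front of the work surface, level with it; the furniture and walls round the work are solid. World frame = base frame: x ahead of the robot, y to its left, z up, the work surface at z = 0. Lengths are in mm, angles in rad, forces in N, time in s.
With the tool pointing down it reaches from about 350 to 775 mm from the base axis. Payload 7.3 kg.
Tool frame: the origin (TCP) lies between the finger pads; the fingertips stand 11 mm ahead of it and the grasp point (between the pads) lies 8 mm behind it (tip_extent is the distance from the TCP to the fingertips, in mm); z points along the fingers, y is the direction in which the jaws open and shut (so a half turn about z gives the same grasp; the last joint's range is limited). The gripper opens to 92 mm and grips with 3 to 60 N. Pads are 19 mm wide; open, the fingers measure 130 mm over their backs; the gripper's body (75 mm by 190 mm) begins 47 mm behind the grasp point.
Start: joints at [-1.401, 0.342, 1.524, -0, 1.275, -0.146], TCP at [163.075, -499.049, 237.741] pointing down, gripper open.
Joint ranges: [-2.53, 2.53], [-0.77, 2.02], [0.04, 2.7], [-1, 4.14], [0.28, 2.66], [-3.11, 3.11]. Speed limits (rad/s): [2.57, 2.57, 3.14, 3.14, 3.14, 3.14].

## Interface

Orientations are given as a unit quaternion [x, y, z, w].
In Python, from station import * gives the robot as it stands. The module is installed in compiled form; this text tells all that it offers.
- The arm moves only by the tool servo_tool, never from a script. Its arguments are lists of equal length, an entry for each row: "offset": the shift along the world's x, y, z in cm, a list of three; "dr": the turn, a rotation vector about the world's x, y, z in degrees, a list of three; "jaw": the closure in counts, from 0 (fully open) to 255 (shut). In form: {"offset": [[tx, ty, tz], ...], "dr": [[wx, wy, wz], ...], "jaw": [jaw, ...]}. A call has 1 to 20 rows; each row shifts and turns the commanded pose from where the row before left it; what a row does not reach is not made up. A row lasts 1/12 s, in which the tool goes at most 41.7 mm and 7.16 degrees, less where a joint would pass 70% of its speed; a pose out of reach is approached as far as the arm can. A call is refused whole if a number of a shift passes 4.17 or a number of a turn 7.16, either way. A call with a gripper value outside its range is refused whole. The fingers move at their own pace and stop on an object; "grip_force" is the grip in N (left out, the last holds). Time passes only in rows, so rows that do not move let the fingers close. It gives the time, the measured TCP pose, the force and the opening at its end, in the units of the state.
- state(): the state, without advancing time (a new reading comes with each control period).
- snapshot(name): name is "side" or "top" or "wrist"; returns (picture, depth): 400x640x3 uint8, red, green, blue; 400x640 float32, mm along the optical axis (not along the pixel's ray), 0 where there is no reading.
- camera_info(name): a dict with "fov_y" (degrees; the focal length in pixels is half the picture's height over the tangent of half this angle, whatever the lens; pixels are square), "cx", "cy" (the principal point, pixels), "cam_to_world" (4x4, takes a point from camera to world coordinates); the wrist camera has in their place "hand_eye" (4x4, takes a point from camera to tool coordinates, whose origin is the TCP and whose axes are the flange's). Camera axes: x right, y down, z forward; pixel columns grow to the right and rows downward; lengths in mm; the calibration is good to about 2 mm. A picture is of the moment at which its call begins: read the wrist's pose just before it. camera_info takes no time and is no camera call.
- sign_off(): hands the job in, once; it reports no verdict.
The state is a dict: "t": time; "joint_positions": joint angles; "qvel": joint speeds; "tau": joint torques, N m; "position": TCP position; "tool_rot": TCP orientation; "wrist_force": force on the tool from outside, world axes, zero at the start; "moment": the same for the moment, N m; "opening": finger opening in mm.
Only numpy, scipy, OpenCV 4.12 (cv2) and the standard library are available. Lean on these libraries where they do the work, as an engineer would, in place of code of your own. Each camera call takes 0.05 s, during which the arm holds its last target. There are 200 camera calls.

## Working session

There is one attempt and no reset: what is moved stays moved. The work goes in short steps, Python scripts to look and compute and a tool call to move; the robot and the scene stay as the last step left them, time stands still between calls to the robot, and variables do not carry over. Pictures are saved under pics/ and viewed, about 8 in all and at most 12, crops included, and the job is handed in when it is done.

Besides the shell and the picture viewer there is one more tool, called after ">>>" as name(argument=value, ...) on one line, values as JSON. servo_tool: Moves the arm, as the interface text tells. Its arguments: {"type":"object","properties":{"offset":{"type":"array","items":{"type":"array","items":{"type":"number"}}},"dr":{"type":"array","items":{"type":"array","items":{"type":"number"}}},"jaw":{"type":"array","items":{"type":"number"}},"grip_force":{"type":"number"}},"required":["offset","dr","jaw"]}

```bash
mkdir -p pics
cat > h.py <<'E'
from station import *
import numpy as np, cv2
def pts(name):
    s=state(); im,d=snapshot(name); c=camera_info(name)
    f=200/np.tan(np.radians(c['fov_y'])/2)
    v,u=np.mgrid[0:400,0:640]
    P=np.stack([(u-c['cx'])/f*d,(v-c['cy'])/f*d,d],-1)
    M=np.array(c['cam_to_world']); W=P@M[:3,:3].T+M[:3,3]
    W[d==0]=np.nan
    return im,W
E
python3 - <<'E'
from h import *
print(state())
for n in ('top','side'):
    im,W=pts(n); np.save(n+'.npy',W)
    cv2.imwrite(f'pics/{n}.png',im[:,:,::-1])
    c=camera_info(n);print(n,c['fov_y'],np.round(c['cam_to_world'],2).tolist())
    hsv=cv2.cvtColor(im,cv2.COLOR_RGB2HSV)
    m=(hsv[...,0]>95)&(hsv[...,0]<130)&(hsv[...,1]>100)
    p=W[m];p=p[np.isfinite(p[:,0])];print(len(p),np.percentile(p,[1,50,99],axis=0).round())
E
```

```text
{'t': 0.0, 'joint_positions': array([-1.40097614e+00,  3.42717039e-01,  1.52500490e+00, -1.22017608e-05,
        1.27542799e+00, -1.45976959e-01]), 'qvel': array([ 0.00108038,  0.00301388, -0.00091433,  0.00052262, -0.0016665 ,
        0.00043522]), 'tau': array([-2.32031991e-03, -4.31238198e+01, -2.44221103e+01,  7.15794484e-02,
        5.61091723e-02, -1.27075969e-04]), 'position': array([ 163.01329038, -498.63551942,  237.05214557]), 'tool_rot': array([ 9.87559320e-01,  1.57244979e-01, -1.51172578e-05, -7.78510979e-04]), 'wrist_force': array([0.31565184, 0.21918334, 0.29940866]), 'moment': array([ 0.02967986, -0.00595018,  0.00660601]), 'opening': 91.78810251288219}
top 56.100046780971745 [[0.0, -1.0, 0.04, 447.8], [-1.0, -0.01, -0.02, -60.94], [0.02, -0.04, -1.0, 934.23], [0.0, 0.0, 0.0, 1.0]]
66204 [[-316. -913. -709.]
 [  46.  378. -700.]
 [ 507. 1269.   72.]]
side 56.814825121568425 [[1.0, -0.01, -0.01, 519.15], [0.0, -0.59, 0.81, -755.76], [-0.02, -0.81, -0.59, 587.64], [0.0, 0.0, 0.0, 1.0]]
43526 [[-2590.  -125.  -703.]
 [ -408.   778.  -695.]
 [  558.  3167.   197.]]
```

View pics/top.png

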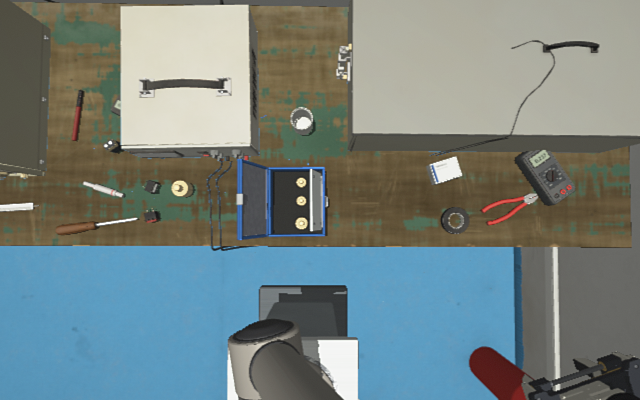

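View pics/side.png

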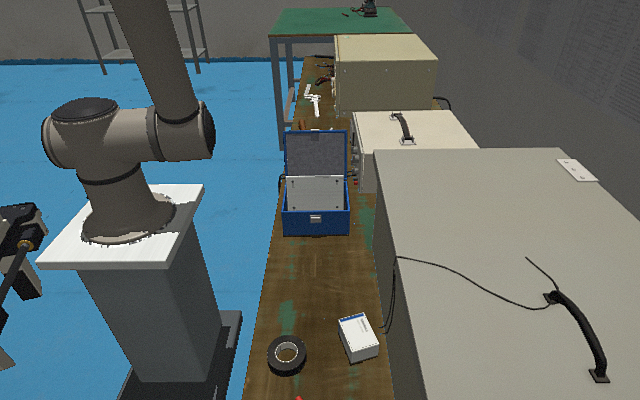

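The top view shows the case at about (240–326, 155–240), with the flap on its right (world −y) and the cover leaning left (+y). A tall box stands just beyond it. Next I measure the poses.

Run:
```python
from h import *
W=np.load('top.npy'); im=cv2.imread('pics/top.png')
hsv=cv2.cvtColor(im,cv2.COLOR_BGR2HSV)
blue=(hsv[...,0]>95)&(hsv[...,0]<130)&(hsv[...,1]>100)
roi=np.zeros((400,640),bool); roi[145:245,225:340]=1
z=W[...,2]
m=blue&roi&(z>60)&(z<76)
v,u=np.nonzero(m); p=W[m]
print('rim',len(p)); r=cv2.minAreaRect(p[:,:2].astype(np.float32)); print(r, cv2.boxPoints(r).round(1).tolist())
for n,rr in (('row200',200),('row175',175),('row225',225)):
    print(n,[tuple(W[rr,c].round().astype(int)) for c in range(232,334,4) if np.isfinite(W[rr,c,0])])
# heights of furniture
for name,(c,r_) in dict(box=(200,120),boxedge=(200,150),box2=(400,120),half=(180,187),tape=(455,208),carton=(445,170),cable=(215,170),cable2=(212,210),knobs=(235,157)).items(): print(name,W[r_,c].round())
b=W[0:165,120:262].reshape(-1,3); b=b[b[:,2]>60]; print('box min x',np.percentile(b,[.5,99.5],axis=0).round())
S=np.load('side.npy')
for n,(c,r_) in dict(flapc=(315,190),flapl=(292,195),flapr=(340,195),ftop=(315,178),fbot=(315,205),cov=(315,150),covt=(315,136),covl=(290,150),covr=(343,150),case=(315,225),ctopl=(287,212),ctopr=(346,212)).items(): print(n,S[r_,c].round(1))
```

```text
rim 621
((486.5675354003906, -7.369636535644531), (159.37612915039062, 133.09254455566406), 0.39069026708602905) [[406.3999938964844, 58.599998474121094], [407.29998779296875, -74.5], [566.7000122070312, -73.4000015258789], [565.7999877929688, 59.70000076293945]]
row200 [(np.int64(492), np.int64(154), np.int64(0)), (np.int64(492), np.int64(144), np.int64(-2)), (np.int64(483), np.int64(93), np.int64(196)), (np.int64(484), np.int64(88), np.int64(183)), (np.int64(484), np.int64(83), np.int64(165)), (np.int64(485), np.int64(78), np.int64(150)), (np.int64(486), np.int64(73), np.int64(127)), (np.int64(487), np.int64(67), np.int64(111)), (np.int64(488), np.int64(61), np.int64(91)), (np.int64(492), np.int64(64), np.int64(1)), (np.int64(491), np.int64(50), np.int64(38)), (np.int64(491), np.int64(41), np.int64(32)), (np.int64(491), np.int64(32), np.int64(30)), (np.int64(491), np.int64(22), np.int64(34)), (np.int64(491), np.int64(12), np.int64(31)), (np.int64(491), np.int64(3), np.int64(30)), (np.int64(491), np.int64(-7), np.int64(31)), (np.int64(490), np.int64(-18), np.int64(60)), (np.int64(49
[... 2608 characters left out ...]
p.int64(432), np.int64(-74), np.int64(72)), (np.int64(431), np.int64(-85), np.int64(0)), (np.int64(431), np.int64(-95), np.int64(-1))]
box [657. 194. 133.]
boxedge [598. 202. 102.]
box2 [ 629. -210.  251.]
half [519. 261.  58.]
tape [ 474. -395.   21.]
carton [ 566. -367.   34.]
cable [567. 197.  -1.]
cable2 [467. 202.   2.]
knobs [583. 125. 102.]
box min x [[584.  86.  66.]
 [907. 363. 162.]]
flapc [487.5 -55.3 117.7]
flapl [434.3 -57.1 105.8]
flapr [544.7 -54.3 102.5]
ftop [488.2 -48.4 145.6]
fbot [486.6 -63.7  81.5]
cov [485.2  74.8 151.4]
covt [485.8  88.6 183.1]
covl [421.8  80.  149.4]
covr [555.8  81.  147.2]
case [485.5 -76.9  32.5]
ctopl [421.8 -75.2  70.6]
ctopr [558.3 -74.1  68.2]
```

The case is centred near (486, −8) with yaw about 0.01. The flap is at about 1.34 and the cover at about 1.85. I'll go to the −y side with the jaws closed and the jaw axis along x.

>>> servo_tool(offset=[[2.2,2.85,0],[2.2,2.85,0],[2.2,2.85,0],[2.2,2.85,0],[2.2,2.85,0],[2.2,2.85,0],[2.2,2.85,0],[2.2,2.85,0],[2.2,2.85,0],[2.2,2.85,-0.5],[2.2,2.85,-0.5],[2.2,2.85,-0.5],[2.2,2.85,-1],[2.2,2.85,-1],[0,0,0],[0,0,0]], dr=[[0,0,5.14],[0,0,5.14],[0,0,5.14],[0,0,5.14],[0,0,5.14],[0,0,5.14],[0,0,5.14],[0,0,5.14],[0,0,5.14],[0,0,5.14],[0,0,5.14],[0,0,5.14],[0,0,5.14],[0,0,5.14],[0,0,0],[0,0,0]], jaw=[255,255,255,255,255,255,255,255,255,255,255,255,255,255,255,255])

```text
t: 1.43
position: [471.2, -98.4, 201.8]
tool_rot: [0.706, 0.709, -0.001, -0.001]
wrist_force: [0.6, 0.2, -0.1]
opening: 0.4
```

Run:
```python
from h import *
im,W=pts('side'); cv2.imwrite('pics/s2.png',cv2.resize(im[90:260,220:440,::-1],None,fx=3,fy=3))
```

```text
(no output)
```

View pics/s2.png

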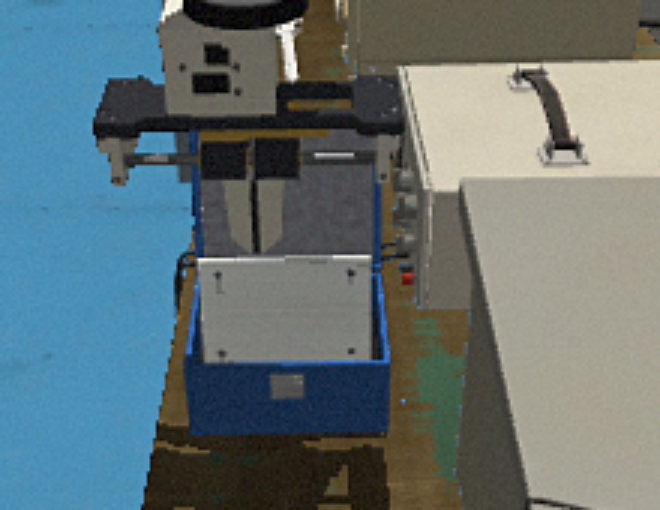

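>>> servo_tool(offset=[[0,0,-3.2],[0,0,-3.3],[0,0,0],[0,1.2,0],[0,1.2,0],[0,1.3,0],[0,0.75,-0.22],[0,0.75,-0.23],[0,0.57,-0.31],[0,0.57,-0.32],[0,0.49,-0.42],[0,0.49,-0.43],[0,0,0]], dr=[[0,0,0],[0,0,0],[0,0,0],[0,0,0],[0,0,0],[0,0,0],[0,0,0],[0,0,0],[0,0,0],[0,0,0],[0,0,0],[0,0,0],[0,0,0]], jaw=[255,255,255,255,255,255,255,255,255,255,255,255,255])

```text
t: 2.57
position: [470.5, -26.0, 117.4]
tool_rot: [0.707, 0.708, -0.0, -0.001]
wrist_force: [0.9, -0.6, 0.0]
opening: 0.0
```

>>> servo_tool(offset=[[0,0.4,-0.51],[0,0.4,-0.51],[0,0.29,-0.58],[0,0.29,-0.59],[0,0.14,-0.46],[0,0.14,-0.47],[0,0.06,-0.48],[0,0.07,-0.49],[0,0,0],[0,0,0]], dr=[[0,0,0],[0,0,0],[0,0,0],[0,0,0],[0,0,0],[0,0,0],[0,0,0],[0,0,0],[0,0,0],[0,0,0]], jaw=[255,255,255,255,255,255,255,255,255,255])

```text
t: 3.4
position: [471.1, -9.0, 77.3]
tool_rot: [0.707, 0.707, -0.0, 0.0]
wrist_force: [0.2, -0.1, -0.5]
opening: 0.1
```

Run:
```python
from h import *
im,W=pts('side'); cv2.imwrite('pics/s3.png',cv2.resize(im[90:260,220:440,::-1],None,fx=3,fy=3)); print(state()['wrist_force'],state()['position'])
```

```text
[ 0.15106896 -0.32151832  0.27306926] [471.05552988  -8.99174932  77.31309875]
```

View pics/s3.png

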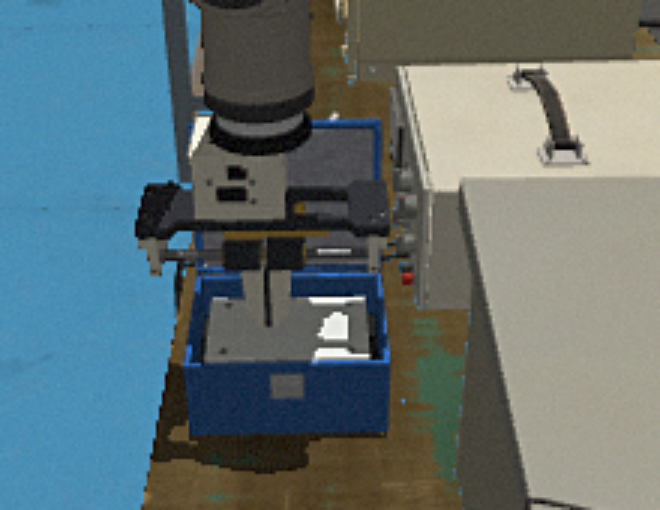

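The flap looks nearly level, with the fingertips on it. I'll press a little further until the stop is felt.

>>> servo_tool(offset=[[0,0,-0.15],[0,0,-0.15],[0,0,-0.1],[0,0,0],[0,0,0],[0,0,0]], dr=[[0,0,0],[0,0,0],[0,0,0],[0,0,0],[0,0,0],[0,0,0]], jaw=[255,255,255,255,255,255])

```text
t: 3.95
position: [471.3, -9.0, 76.5]
tool_rot: [0.707, 0.708, 0.001, 0.001]
wrist_force: [-10.7, 1.2, 34.9]
opening: 0.6
```

The stop is felt at 35 N with the tip at z≈66, so the flap is down. I'll back off upward, cross over above the cover and tilt the tool.

>>> servo_tool(offset=[[0,0,1],[0,0,3.5],[0,0,4],[0,0,4],[0,0,4],[0,0,4],[0,2.2,0],[0,2.2,0],[0,2.2,0],[0,2.2,0],[0,2.2,0],[0,2.2,0],[0,2.2,0],[0,2.2,0],[0,2.2,0],[0,0,0]], dr=[[0,0,0],[0,0,0],[0,0,0],[0,0,0],[0,0,0],[0,0,0],[-3.5,0,0],[-3.5,0,0],[-3.5,0,0],[-3.5,0,0],[-3.5,0,0],[-3.5,0,0],[-3.5,0,0],[-3.5,0,0],[-3.5,0,0],[0,0,0]], jaw=[255,255,255,255,255,255,255,255,255,255,255,255,255,255,255,255])

```text
t: 5.28
position: [470.5, 193.4, 276.2]
tool_rot: [0.678, 0.683, -0.193, 0.192]
wrist_force: [-1.3, 0.3, -0.8]
opening: 0.5
```

Run:
```python
from h import *
im,W=pts('side'); cv2.imwrite('pics/s4.png',cv2.resize(im[90:260,220:440,::-1],None,fx=3,fy=3)); print(state()['position'],state()['tool_rot'],state()['joint_positions'])
it,T=pts('top'); 
for x,y in [(300,165),(280,200),(300,200),(315,200),(300,225)]: print(T[y,x].round(1),it[y,x])
roi=np.zeros((400,640),bool); roi[100:260,225:340]=1
z=W[...,2];m=(W[...,0]>420)&(W[...,0]<550)&(W[...,1]>-58)&(W[...,1]<20)&(z>50)&(z<160)
p=W[m];print(len(p),np.linalg.lstsq(np.c_[p[:,:2]-[486,-8],np.ones(len(p))],p[:,2],rcond=None)[0])
print('cover',[tuple(W[r,315].round(0)) for r in (133,137,150,165,175,182)])
```

```text
[470.71198022 191.54178391 276.68548223] [ 0.6783546   0.68254206 -0.1928475   0.19178432] [ 0.51220758  0.46291041  1.35373755 -0.47432931  1.61212329  0.55590673]
[ 5.804e+02 -1.440e+01  4.000e-01] [99 81 51]
[491.   31.2  34.3] [58 59 56]
[489.8 -18.1  64.4] [247 247 247]
[489.9 -52.9  65.5] [247 247 247]
[432.  -18.6  65.6] [247 247 247]
972 [-1.12475166e-03 -2.95805028e-04  6.89362671e+01]
cover [(np.float64(486.0), np.float64(91.0), np.float64(190.0)), (np.float64(486.0), np.float64(87.0), np.float64(181.0)), (np.float64(485.0), np.float64(76.0), np.float64(151.0)), (np.float64(484.0), np.float64(66.0), np.float64(113.0)), (np.float64(484.0), np.float64(59.0), np.float64(88.0)), (np.float64(483.0), np.float64(50.0), np.float64(72.0))]
```

View pics/s4.png

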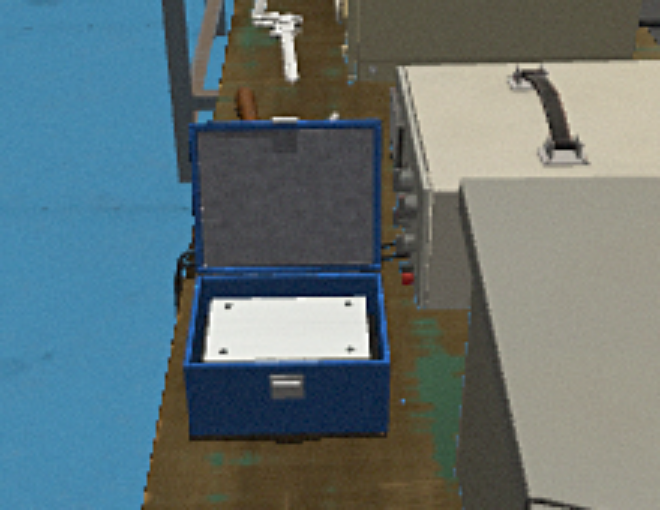

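The flap reads level (slope about 0), and the side view shows it flat under the still-open cover. Next I descend behind the cover and push.

>>> servo_tool(offset=[[0,-1.4,-3.6],[0,-1.4,-3.6],[0,-1.3,-3.7],[0,0,0],[0,-1.05,0],[0,-1.05,0],[0,-1.05,0],[0,-1.05,0],[0,-0.8,0.2],[0,-0.8,0.2],[0,-0.8,0.2],[0,0,0]], dr=[[0,0,0],[0,0,0],[0,0,0],[0,0,0],[0,0,0],[0,0,0],[0,0,0],[0,0,0],[0,0,0],[0,0,0],[0,0,0],[0,0,0]], jaw=[255,255,255,255,255,255,255,255,255,255,255,255])

```text
t: 6.38
position: [471.3, 80.8, 176.4]
tool_rot: [0.681, 0.68, -0.192, 0.192]
wrist_force: [-0.4, 1.1, 0.6]
opening: 0.8
```

>>> servo_tool(offset=[[0,-0.83,0],[0,-0.83,0],[0,-0.83,0],[0,-0.82,-0.2],[0,-0.82,-0.2],[0,-0.82,-0.2],[0,0,0]], dr=[[0,0,0],[0,0,0],[0,0,0],[0,0,0],[0,0,0],[0,0,0],[0,0,0]], jaw=[255,255,255,255,255,255,255])

```text
t: 6.97
position: [470.4, 30.8, 168.9]
tool_rot: [0.681, 0.68, -0.193, 0.191]
wrist_force: [0.9, -0.5, 0.4]
opening: 0.3
```

Run:
```python
from h import *
im,W=pts('side'); cv2.imwrite('pics/s5.png',cv2.resize(im[90:260,220:440,::-1],None,fx=3,fy=3)); print(state()['wrist_force'],state()['position'])
```

```text
[-0.02752648  0.11336063  0.86727547] [470.33876124  31.41388344 169.06256605]
```

View pics/s5.png

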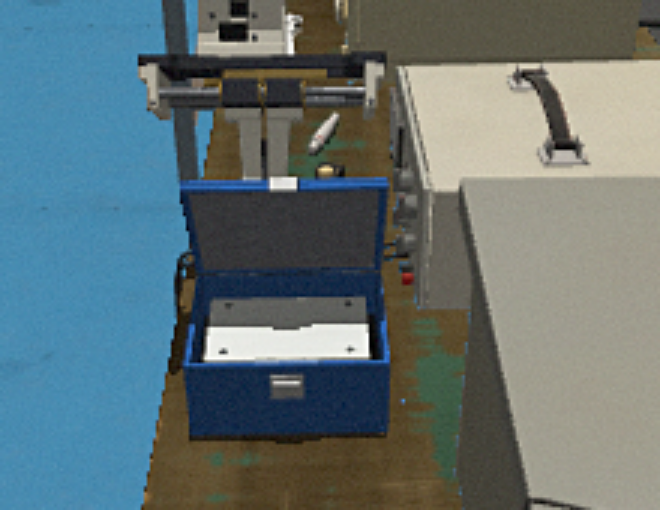

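The cover is being pushed and has swung past upright, with the fingers on its outer face. I'll continue along the arc.

>>> servo_tool(offset=[[0,-0.6,-0.43],[0,-0.6,-0.43],[0,-0.6,-0.44],[0,-0.61,-0.57],[0,-0.61,-0.57],[0,-0.62,-0.57],[0,-0.48,-0.4],[0,-0.48,-0.4],[0,-0.49,-0.4],[0,-0.23,-0.52],[0,-0.23,-0.52],[0,-0.24,-0.52],[0,-0.12,-0.5],[0,-0.12,-0.5],[0,-0.1,-0.4],[0,0,0],[0,0,0]], dr=[[0,0,0],[0,0,0],[0,0,0],[0,0,0],[0,0,0],[0,0,0],[0,0,0],[0,0,0],[0,0,0],[0,0,0],[0,0,0],[0,0,0],[0,0,0],[0,0,0],[0,0,0],[0,0,0],[0,0,0]], jaw=[255,255,255,255,255,255,255,255,255,255,255,255,255,255,255,255,255])

```text
t: 8.43
position: [470.9, -28.6, 97.4]
tool_rot: [0.68, 0.681, -0.192, 0.192]
wrist_force: [-0.7, -1.1, 0.2]
opening: 0.3
```

>>> servo_tool(offset=[[0,0,-0.15],[0,0,-0.15],[0,0,-0.15],[0,0,-0.1],[0,0,0],[0,0,0]], dr=[[0,0,0],[0,0,0],[0,0,0],[0,0,0],[0,0,0],[0,0,0]], jaw=[255,255,255,255,255,255])

```text
t: 8.93
position: [471.3, -28.9, 93.7]
tool_rot: [0.68, 0.681, -0.192, 0.193]
wrist_force: [-3.4, 1.2, 12.8]
opening: 0.6
```

>>> servo_tool(offset=[[0,0,-0.1],[0,0,0],[0,0,0],[0,0,0]], dr=[[0,0,0],[0,0,0],[0,0,0],[0,0,0]], jaw=[255,255,255,255])

```text
t: 9.27
position: [471.3, -28.9, 93.4]
tool_rot: [0.68, 0.68, -0.192, 0.193]
wrist_force: [-4.7, 4.1, 18.1]
opening: 0.5
```

>>> servo_tool(offset=[[0,0.5,1],[0,1,3],[0,1,3],[0,1,3],[0,2,3],[0,3,2],[0,3,0],[0,3,0],[0,3,0],[0,0,0],[0,0,0]], dr=[[0,0,0],[0,0,0],[0,0,0],[0,0,0],[0,0,0],[0,0,0],[0,0,0],[0,0,0],[0,0,0],[0,0,0],[0,0,0]], jaw=[255,255,255,255,255,255,255,255,255,255,255])

```text
t: 10.18
position: [471.0, 147.5, 240.9]
tool_rot: [0.679, 0.682, -0.192, 0.192]
wrist_force: [-0.4, -0.3, -0.3]
opening: 0.3
```

Run:
```python
from h import *
im,W=pts('side'); cv2.imwrite('pics/s6.png',cv2.resize(im[90:260,220:440,::-1],None,fx=3,fy=3)); print(state()['wrist_force'],state()['position'])
z=W[...,2];m=(W[...,0]>420)&(W[...,0]<550)&(W[...,1]>-65)&(W[...,1]<48)&(z>55)&(z<130)
p=W[m];print(len(p),np.linalg.lstsq(np.c_[p[:,:2]-[486,-8],np.ones(len(p))],p[:,2],rcond=None)[0])
_,T=pts('top'); T0=np.load('top.npy')
for n,(c,r) in dict(half=(180,187),tape=(455,208),carton=(445,170)).items(): print(n,T[r,c].round(),T0[r,c].round())
```

```text
[ 0.092202   -0.17740358  0.41393409] [470.91814376 146.40485743 240.98686825]
1389 [-1.15255507e-06  1.42150427e-03  8.29217422e+01]
half [497. 164. 322.] [519. 261.  58.]
tape [ 474. -396.   21.] [ 474. -395.   21.]
carton [ 566. -367.   34.] [ 566. -367.   34.]
```

View pics/s6.png

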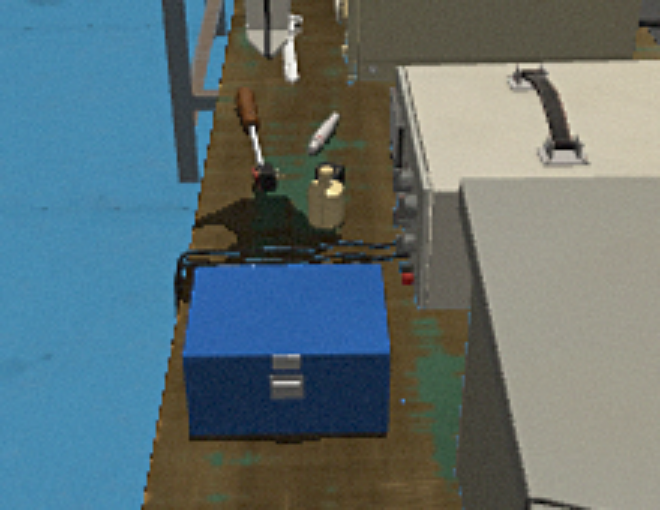

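The cover is shut and level (slope 0.001), and the weight, tape and carton stand where they were. The robot is clear, so I'll hand it in.

```bash
python3 -c "from station import *; print(sign_off())"
```

```text
the job is handed in; nothing more can be done
None
```

I closed the case by pushing only, with the jaws shut and the fingertips on the outer faces. I handed it in at about 10 s on the robot's clock, with the gripper clear of everything.

- **Flap:** I pressed it to its stop, which I felt at about 35 N. With the cover still at about 1.85 rad, the flap measured level, with a slope of about 0.
- **Cover:** I pushed it to its stop at about 18 N. The depth fit afterwards showed it level, with a slope of 0.0014. That fit read 83 mm high against the 80 mm expected, and the flap fit had shown the same 3 mm excess, so I take it as a camera offset.
- **Bystanders:** Tape and carton measured within 1 mm of their starting positions. The gripper hid the loose brass weight from the top camera, so I couldn't measure it. In the side picture it stood upright, and the arm never went near it.
- **Not checked:** I couldn't see the three weights once the flap was down, but the level flap fits them still being seated.

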